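Load the fourth can into a self-feeding drinks tray

ROBOT

A 6-joint arm with a two-finger parallel gripper is mounted at the origin on a cart in front of the work surface, level with it; the furniture and walls round the work are solid. World frame = base frame: x ahead of the robot, y to its left, z up, the work surface at z = 0. Lengths are in mm, angles in rad, forces in N, time in s.
With the tool pointing down it reaches from about 250 to 775 mm from the base axis. Payload 4 kg.
Tool frame: the origin (TCP) lies at the very end of the fingers, on their centre line; the grasp point (between the pads) lies 19 mm behind it (ctrl.pinch_z is the distance from the TCP to the grasp point, in mm); z points along the fingers, y is the line along which they close (so a half turn about z gives the same grasp; the last joint's range is limited). The gripper opens to 85 mm and grips with 20 to 120 N. Pads are 22 mm wide; open, the fingers measure 114 mm over their backs; the gripper's body (76 mm by 85 mm) begins 54 mm behind the grasp point. The pads swing forward as they close: fully open they stand 13 mm farther back than shut.
Start: joints at [-1.385, 0.087, 1.371, -0, 1.684, -0.103], TCP at [156.638, -527.24, 231.341] pointing down, gripper open.
Joint ranges: [-3.1, 3.1], [-0.76, 2.03], [0.27, 2.55], [-1.08, 4.22], [0.17, 2.65], [-2.57, 2.57]. Speed limits (rad/s): [2.79, 2.79, 3.14, 3.14, 3.14, 3.14].

INTERFACE

Orientations are given as a 3x3 rotation matrix whose columns are the frame's x, y, z axes.
In Python, from bench import ctrl, cams gives the robot as it stands.
- The arm moves only by the tool drive_tool, never from a script. Its argument "deltas" is a list of rows, each a list of 6 numbers: the shift along the tool's x, y, z in m, then the turn, a rotation vector about the tool's x, y, z in rad. In form: [[dx, dy, dz, wx, wy, wz], ...]. A call has 1 to 12 rows; each row shifts and turns the commanded pose from where the row before left it, along the tool's axes as they then stand; what a row does not reach is not made up. A row lasts 1/12 s, in which the tool goes at most 41.7 mm and 7.16 degrees, less where a joint would pass 70% of its speed; a pose out of reach is approached as far as the arm can. A call is refused whole if a number of a shift passes 0.0417 or a number of a turn 0.125, either way. A call with a gripper value outside its range is refused whole. "fingers" is the finger opening in m, from 0 to 0.0854, set as the call begins (left out, the last holds). The fingers move at their own pace and stop on an object; the grip force is fixed at half the most. Time passes only in rows, so rows that do not move let the fingers close. It gives the time, the measured TCP pose, the force, the opening and the grip force at its end, in the units of the state.
- ctrl.get_obs(): the state, without advancing time (a new reading comes with each control period).
- cams.get_image(name): name is "scene" or "top" or "wrist"; returns a dict with "image" (420x560x3 uint8, red, green, blue), "vfov" (degrees; the focal length in pixels is half the picture's height over the tangent of half this angle, whatever the lens; pixels are square), "cx", "cy" (the principal point, pixels), "eye" and "attitude" of the camera in the world; the wrist camera has in their place "mount" (4x4, takes a point from camera to tool coordinates, whose origin is the TCP and whose axes are the flange's). Camera axes: x right, y down, z forward; pixel columns grow to the right and rows downward; lengths in mm; the calibration is good to about 2 mm. The wrist camera is an equidistant fisheye: a pixel r from the principal point sees the ray r / f radians off the axis. A picture is of the moment at which its call begins: read the wrist's pose just before it. There is no depth.
- ctrl.sign_off(): hands the job in; it is judged then, once.
The state is a dict: "clock": time; "joints": joint angles; "joint_velocities": joint speeds; "tau": joint torques, N m; "tool_pos": TCP position; "ee_rot": TCP orientation; "wrist_force": force on the tool from outside, world axes, zero at the start; "torque": the same for the moment, N m; "gripper_width": finger opening in mm; "grip_force": force on a finger pad.
Only numpy, scipy, OpenCV 4.12 (cv2) and the standard library are available. Lean on these libraries where they do the work, as an engineer would, in place of code of your own. Each camera call takes 0.05 s, during which the arm holds its last target. There are 200 camera calls.

TASK

The self-feeding drinks tray has room for one more can. Hold the loose can just above the front lip and with it press the standing row straight back as one block until you feel the pusher come firmly up against its stop; then set the can down behind the lip and let go, so that all four stand upright in one closed-up row. Work gently, so that no can is dented, tipped, lifted or dropped, and leave everything else where it is.

Things in the scene. Friction and masses are not known exactly. Their poses are not given: they have to be found in the camera images.
- tray: Dark grey drinks tray, fixed, 354 x 78 mm; lane 71 mm wide between rails 18 mm high; slippery floor 4 mm above the worktop; front lip 4 mm thick, its top 22 mm above the worktop. Origin: at worktop height under the middle of the lip's inner face, which the first can leans on; x runs back along the middle of the lane, z up. At the back: pusher and spring housing, up to 76 mm tall.
- pusher (a joint): White upright plate that a spring drives against the row. In m: 0 with three cans in, 0.066 with four, growing as it is pressed back. It is stopped by an adjustable orange clip in the slot behind it, 1.5 to 8 mm further back than four cans need: its place is not reported, only felt. Sliding the row against the spring takes 5 to 9 N; on the stop the force climbs steeply: 12 to 18 N is a firm press, over 25 N dents a can.
- new_can: The loose can, standing by itself on the worktop left of the tray: full drink can, 66 mm in diameter, 115 mm tall, about 360 g, foot tapering over the lowest 11 mm to 53 mm; origin: centre of its underside, z up.
- row_can1: First can of the row, against the lip: full drink can, 66 mm in diameter, 115 mm tall, about 360 g, foot tapering over the lowest 11 mm to 53 mm; origin: centre of its underside, z up.
- row_can2: Second can of the row: full drink can, 66 mm in diameter, 115 mm tall, about 360 g, foot tapering over the lowest 11 mm to 53 mm; origin: centre of its underside, z up.
- row_can3: Third can of the row, against the pusher: full drink can, 66 mm in diameter, 115 mm tall, about 360 g, foot tapering over the lowest 11 mm to 53 mm; origin: centre of its underside, z up.
- tumbler: Clear drinking glass, 77 mm wide, 89 mm tall, right of the tray; origin: centre of its underside. Leave it alone.
- mug: White mug with small leaves, 92 mm wide and 127 mm over its handle, 95 mm tall, left of the tray; origin: centre of the underside of its 92 x 127 mm outline. Leave it alone.
- small_bowl: White bowl, 120 mm wide, 51 mm tall; origin: centre of its underside. Leave it alone.
- teapot: White teapot, 235 mm from spout to handle, 140 mm tall, at the far left; origin: centre of its underside. Leave it alone.
There are look-alikes about, which are no part of the job. What is shaped like the row_can3 but purple is not meant.

How it is judged:
By the outcome, as a careful person would: the job done as asked, in the order asked, and still so for the second after the job is handed in, with the robot touching nothing.
It also fails if it takes over 61 s, if anything falls off the work surface, if the arm or the gripper's body presses on something with over 40 N, if the wrist force passes 120 N, or if a joint passes its speed limit or range.

## Working session

There is one attempt and no reset: what is moved stays moved. The work goes in short steps, Python scripts to look and compute and a tool call to move; the robot and the scene stay as the last step left them, time stands still between calls to the robot, and variables do not carry over. Pictures are saved under pics/ and viewed, at most 10 in all, crops included, and the job is handed in when it is done.

Besides the shell and the picture viewer there is one more tool, called after "Emit:" as a command line: name --pt "numbers of a row" for each row, then --argument value for the rest. drive_tool: Moves the arm, as the interface text tells. Its arguments: {"type":"object","properties":{"deltas":{"type":"array","items":{"type":"array","items":{"type":"number"}}},"fingers":{"type":"number"}},"required":["deltas"]}

```bash
mkdir -p pics
cat > h.py <<'E'
import numpy as np, cv2, json
from bench import ctrl, cams
def grab(n,f):
    d=cams.get_image(n); cv2.imwrite('pics/'+f,d['image'][:,:,::-1]); return d
def ray(d,u,v):
    f=d['image'].shape[0]/2/np.tan(np.radians(d['vfov'])/2)
    r=np.array([(u-d['cx'])/f,(v-d['cy'])/f,1.]); return np.array(d['eye'],float).ravel(),np.array(d['attitude'],float).reshape(3,3)@r
def onz(d,u,v,z):
    e,r=ray(d,u,v); return e+r*(z-e[2])/r[2]
def proj(d,p):
    f=d['image'].shape[0]/2/np.tan(np.radians(d['vfov'])/2)
    c=np.array(d['attitude']).reshape(3,3).T@(np.array(p,float)-np.array(d['eye'],float).ravel())
    return f*c[0]/c[2]+d['cx'],f*c[1]/c[2]+d['cy']
E
python3 - <<'E'
from h import *
import pickle
for n in('top','scene'):
    d=grab(n,n+'1.png'); pickle.dump(d,open(n+'.pkl','wb')); print({k:v for k,v in d.items() if k!='image'})
print(ctrl.get_obs())
E
```

```text
{'vfov': 42.90057457585453, 'cx': 280.01088543434304, 'cy': 207.8467823217236, 'eye': array([ 381.26892263,   11.88200759, 1286.30604812]), 'attitude': array([[ 0.00472565, -0.9890889 ,  0.14724405],
       [-0.99997549, -0.0039135 ,  0.00580491],
       [-0.00516534, -0.14726788, -0.98908316]])}
{'vfov': 57.39173221039412, 'cx': 283.5634288630235, 'cy': 206.93706184889842, 'eye': array([-14.74054573, 430.70134417, 901.53283887]), 'attitude': array([[-0.59934637, -0.61393425,  0.51368147],
       [-0.80041726,  0.46826514, -0.37424588],
       [-0.01077676, -0.63546243, -0.77205658]])}
{'clock': 0.1, 'joints': array([-1.38510679e+00,  8.78959124e-02,  1.37215455e+00, -7.64792901e-06,
        1.68356546e+00, -1.03102411e-01]), 'joint_velocities': array([ 0.00068626, -0.00018613, -0.00343841, -0.00010047, -0.00063093,
        0.00178771]), 'tau': array([ 2.41766349e-03, -3.53015220e+01, -3.14218318e+01,  1.58984216e-05,
        7.96958164e-03, -1.08056582e-06]), 'tool_pos': array([ 156.54477785, -526.778626  ,  230.22196763]), 'ee_rot': array([[ 9.58588903e-01,  2.84793205e-01, -3.81013437e-04],
       [ 2.84793389e-01, -9.58586865e-01,  1.98708531e-03],
       [ 2.00673919e-04, -2.01330804e-03, -9.99997953e-01]]), 'wrist_force': array([ 0.24778595, -0.34127217,  0.14292156]), 'torque': array([ 0.00208662, -0.01014317, -0.03625702]), 'grip_force': 0.0, 'gripper_width': 85.6613815412002}
```

View pics/top1.png

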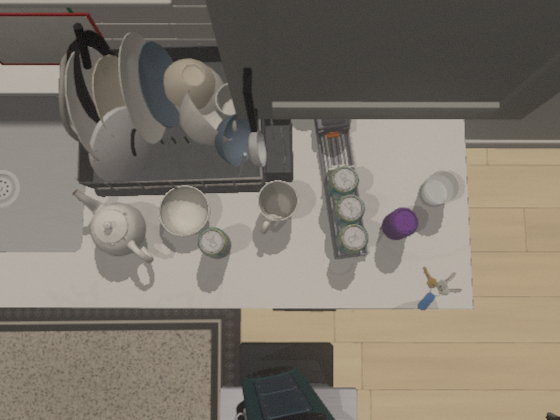

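View pics/scene1.png

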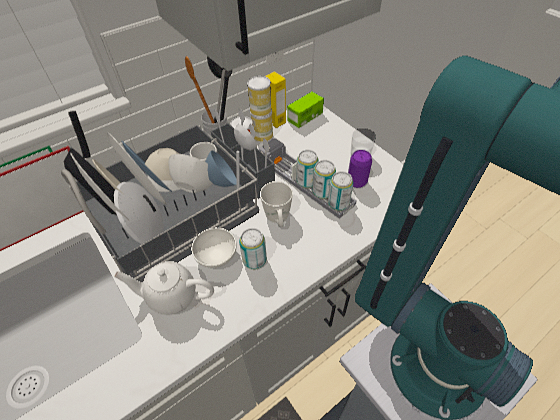

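The top view shows the loose can at (212,241), the row at (353,237), (349,208), (344,180), the lip near (351,257), the purple look-alike at (402,223), and an orange clip at (333,134). I'll refine the can circles next.

Run:
```python
from h import *
import pickle
d=pickle.load(open('top.pkl','rb')); im=d['image']
g=cv2.cvtColor(im,cv2.COLOR_RGB2GRAY)
for n,u,v,z in (('new',212,241,115),('r1',353,237,119),('r2',349,208,119),('r3',344,180,119)):
    x0,y0=u-26,v-26
    c=cv2.resize(g[y0:y0+52,x0:x0+52],None,fx=4,fy=4,interpolation=cv2.INTER_CUBIC)
    h=cv2.HoughCircles(c,cv2.HOUGH_GRADIENT,1,40,param1=120,param2=15,minRadius=36,maxRadius=62)
    if h is None: print(n,None);continue
    for a,b,r in h[0][:3]:
        p=onz(d,x0+a/4,y0+b/4,z); print(n,x0+a/4,y0+b/4,r/4,p.round(1))
e=cv2.resize(im[120:270,180:420],(800,500),interpolation=cv2.INTER_CUBIC)
cv2.imwrite('pics/c.png',e[:,:,::-1])
```

```text
new 212.375 241.375 14.775 [480.6 167.  115. ]
r1 354.625 238.875 15.075 [ 487.1 -144.8  119. ]
r2 349.625 208.875 15.35 [ 553.4 -134.8  119. ]
r3 None
```

View pics/c.png

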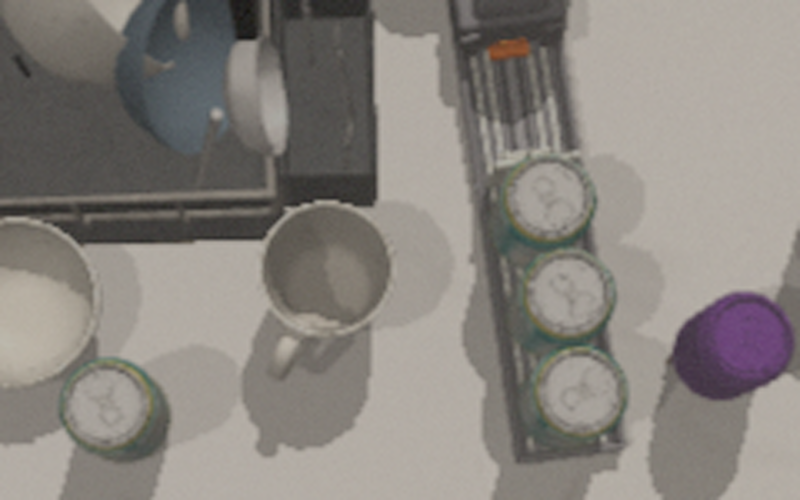

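Run:
```python
from h import *
import pickle
d=pickle.load(open('top.pkl','rb'))
q=lambda a,b:(180+a*.3-.35,120+b*.3-.35)
for n,a,b,z in (('new',107,403,115),('r1',580,392,119),('r2',568,296,119),('r3',548,200,119),('lipL',518,460,22),('lipR',622,447,22),('railL far',463,80,18),('railR far',570,80,18),('mughandle',280,372,70),('purple top',742,338,115),('mugR',390,270,95),('bowlrim R',98,300,51),('bowl bot',40,385,51)):
    print(n,onz(d,*q(a,b),z).round(1))
p={k:onz(d,*q(a,b),z) for k,a,b,z in (('1',580,392,119),('3',548,200,119))}
v=p['3']-p['1'];print('yaw rows',np.arctan2(v[1],v[0]))
# rail edges: dark tray boundary vs light worktop, scan rows
g=cv2.cvtColor(d['image'],cv2.COLOR_RGB2GRAY).astype(float)
for y in range(160,258,8): print(y,g[y,310:372].astype(int).tolist())
```

```text
new [482.4 168.4 115. ]
r1 [ 490.6 -142.7  119. ]
r2 [ 554.3 -135.8  119. ]
r3 [ 619.  -123.4  119. ]
lipL [ 451.3 -111.    22. ]
lipR [ 460.8 -184.7   22. ]
railL far [728.9 -74.   18. ]
railR far [ 729.2 -152.4   18. ]
mughandle [508.1  56.2  70. ]
purple top [ 527.3 -250.9  115. ]
mugR [575.2 -18.6  95. ]
bowlrim R [560.3 185.   51. ]
bowl bot [500.3 223.9  51. ]
yaw rows 0.14950242801312072
160 [172, 172, 172, 171, 171, 171, 170, 152, 121, 114, 100, 107, 107, 108, 130, 148, 138, 116, 132, 154, 144, 117, 118, 96, 109, 135, 135, 118, 90, 108, 118, 120, 155, 155, 122, 120, 152, 152, 105, 89, 80, 91, 111, 137, 158, 164, 172, 173, 171, 174, 174, 174, 173, 175, 173, 174, 173, 173, 175, 176, 174, 173]
168 [172, 171, 173, 172, 172, 171, 171, 171, 153, 122, 116, 99, 108, 110, 103, 117, 147, 150, 133, 162, 168, 173, 175, 174, 164, 147, 134, 126, 124, 118, 114, 113, 106, 105, 112, 106, 108, 112, 107, 114, 122, 123, 103, 102, 126, 151, 157, 156, 157, 156, 158, 158, 156, 158, 159, 163, 163, 168, 174, 173, 174, 172]
176 [172, 172, 173, 172, 171, 171, 173, 172, 173, 172, 154, 122, 114, 108, 107
[... 2528 characters left out ...]
51, 164, 164, 157, 152, 157, 159, 160, 162, 162, 164, 163, 161, 155, 148, 148, 128, 110, 99, 132, 158, 157, 157]
248 [173, 174, 175, 174, 173, 174, 175, 172, 172, 173, 173, 172, 174, 174, 155, 127, 127, 129, 128, 130, 130, 129, 118, 93, 83, 81, 82, 83, 85, 89, 86, 83, 79, 82, 93, 93, 92, 100, 117, 132, 136, 133, 125, 126, 120, 115, 123, 129, 144, 140, 119, 104, 82, 76, 68, 94, 116, 142, 158, 166, 172, 173]
256 [174, 174, 174, 174, 173, 174, 173, 174, 174, 174, 173, 173, 172, 172, 173, 174, 158, 128, 128, 131, 130, 132, 131, 122, 98, 85, 80, 78, 82, 85, 85, 85, 85, 88, 89, 89, 91, 88, 86, 86, 84, 85, 89, 89, 97, 98, 94, 95, 109, 115, 116, 120, 120, 119, 120, 127, 154, 174, 173, 172, 175, 173]
```

Run:
```python
from h import *
import pickle
d=pickle.load(open('top.pkl','rb'))
for yaw in (.14,.15,.155):
    t=np.array([np.cos(yaw),np.sin(yaw)]);n=np.array([-t[1],t[0]])
    L=[onz(d,u,v,0)[:2]@n for u,v in((322.5,184),(327.8,216),(331.2,240),(333.6,256))]
    R=[onz(d,u,v,18)[:2]@n for u,v in((357.4,192),(361.8,216),(365.2,248),(366,256))]
    C=[onz(d,180+a*.3-.35,120+b*.3-.35,119)[:2]@n for a,b in((580,392),(568,296),(548,200))]
    print(yaw,np.round(L,1),np.round(R,1),(np.mean(L)+np.mean(R))/2,np.round(C,1))
    print([ (onz(d,180+a*.3-.35,120+b*.3-.35,119)[:2]@t).round(1) for a,b in((580,392),(568,296),(548,200))], (onz(d,180+107*.3-.35,120+403*.3-.35,115)[:2]@np.c_[t,n]).round(1),(np.array(ctrl.get_obs()['tool_pos'][:2])@np.c_[t,n]).round(1))
```

```text
0.14 [-171.7 -172.9 -172.4 -172.3] [-250.3 -251.6 -247.5 -246.4] -210.63443333472043 [-209.8 -211.8 -208.6]
[np.float64(465.9), np.float64(529.9), np.float64(595.7)] [501.2  99.4] [  81.5 -543.5]
0.15 [-177.9 -178.2 -177.1 -176.7] [-256.  -256.8 -252.  -250.7] -215.66377025744447 [-214.5 -217.1 -214.5]
[np.float64(463.8), np.float64(527.8), np.float64(593.6)] [502.1  94.4] [  76.1 -544.3]
0.155 [-180.9 -180.9 -179.5 -178.9] [-258.9 -259.4 -254.2 -252.8] -218.17038274425605 [-216.8 -219.7 -217.5]
[np.float64(462.7), np.float64(526.7), np.float64(592.5)] [502.6  91.9] [  73.3 -544.6]
```

Emit:
drive_tool --pt "0 0 0 0 0 0.07" --pt "0 0 0 0 0 0.072" --fingers 0.0854

```text
clock: 0.27
tool_pos: [156.6, -526.9, 230.6]
ee_rot: [[0.99, 0.143, -0.0], [0.143, -0.99, 0.001], [-0.0, -0.001, -1.0]]
wrist_force: [0.5, -0.3, 0.4]
gripper_width: 85.5
grip_force: 0.0
```

Emit:
drive_tool --pt "0.0175 -0.0267 0 0 0 0" --pt "0.0175 -0.0267 0 0 0 0" --pt "0.0175 -0.0267 0 0 0 0" --pt "0.0175 -0.0267 0 0 0 0" --pt "0.0175 -0.0267 0 0 0 0" --pt "0.0175 -0.0267 0 0 0 0" --pt "0.0175 -0.0267 0 0 0 0" --pt "0.0175 -0.0267 0 0 0 0" --pt "0.0175 -0.0267 0 0 0 0" --pt "0.0175 -0.0267 0 0 0 0" --pt "0.0175 -0.0267 0 0 0 0" --pt "0.0175 -0.0267 0 0 0 0"

```text
clock: 1.27
tool_pos: [317.6, -178.0, 230.9]
ee_rot: [[0.989, 0.146, -0.0], [0.146, -0.989, 0.0], [-0.0, -0.0, -1.0]]
wrist_force: [1.3, -0.9, 0.2]
gripper_width: 85.7
grip_force: 0.0
```

Emit:
drive_tool --pt "0.0175 -0.0267 0 0 0 0" --pt "0.0175 -0.0267 0 0 0 0" --pt "0.0175 -0.0267 0 0 0 0" --pt "0.0175 -0.0267 0 0 0 0" --pt "0.0175 -0.0267 0 0 0 0" --pt "0.0175 -0.0267 0 0 0 0" --pt "0.0175 -0.0267 0 0 0 0" --pt "0.0175 -0.0267 0 0 0 0" --pt "0.0175 -0.0267 0 0 0 0" --pt "0.0175 -0.0267 0 0 0 0" --pt "0.0175 -0.0267 0 0 0 0" --pt "0 0 0 0 0 0"

```text
clock: 2.27
tool_pos: [465.8, 143.4, 229.9]
ee_rot: [[0.988, 0.152, -0.001], [0.152, -0.988, 0.002], [-0.001, -0.002, -1.0]]
wrist_force: [-0.8, -0.4, 0.7]
gripper_width: 85.7
grip_force: 0.0
```

```bash
cat >> h.py <<'E'
def wproj(d,o,p):
    M=np.array(d['mount']); pt=np.array(o['ee_rot']).T@(np.array(p,float)-o['tool_pos'])
    c=M[:3,:3].T@(pt-M[:3,3]); f=d['image'].shape[0]/2/np.tan(np.radians(d['vfov'])/2)
    th=np.arctan2(np.hypot(c[0],c[1]),c[2]); k=f*th/np.hypot(c[0],c[1]); return d['cx']+k*c[0],d['cy']+k*c[1]
def wonz(d,o,u,v,z):
    f=d['image'].shape[0]/2/np.tan(np.radians(d['vfov'])/2)
    a,b=u-d['cx'],v-d['cy'];r=np.hypot(a,b)+1e-9;th=r/f
    c=np.array([a/r*np.sin(th),b/r*np.sin(th),np.cos(th)]);M=np.array(d['mount']);R=np.array(o['ee_rot'])
    e=R@M[:3,3]+o['tool_pos'];w=R@M[:3,:3]@c
    return e+w*(z-e[2])/w[2]
def sn(p,yaw=.143):
    t=np.array([np.cos(yaw),np.sin(yaw)]);n=np.array([-t[1],t[0]]);return np.array([p[:2]@t,p[:2]@n]).round(1)
E
python3 - <<'E'
from h import *
import pickle
o=ctrl.get_obs(); d=grab('wrist','w1.png'); pickle.dump((o,d),open('w1.pkl','wb'))
print(o['tool_pos'],sn(o['tool_pos']),d['mount'].round(2),d['vfov'])
im=d['image'].copy()
P=np.array([482.4,168.4,115]); print(wproj(d,o,P))
for a in np.linspace(0,6.28,24):
    u,v=wproj(d,o,P+25*np.array([np.cos(a),np.sin(a),0])); cv2.circle(im,(int(round(u)),int(round(v))),1,(255,0,0),-1)
cv2.imwrite('pics/w1b.png',im[:,:,::-1])
E
```

```text
[465.84913667 143.44210882 229.92972581] [481.5  75.6] [[   0.     -0.96   -0.3    75.93]
 [   1.      0.     -0.     -0.51]
 [   0.     -0.3     0.96 -142.9 ]
 [   0.      0.      0.      1.  ]] 65.70646984690485
(np.float64(253.42475252281187), np.float64(180.3365904394989))
```

View pics/w1b.png

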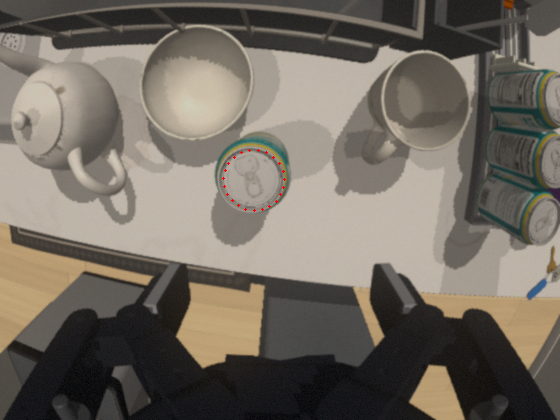

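The predicted rim lies right on the can's top, around (253,180), so the estimate holds. The bowl at (197,83) is clear of the fingers.

Emit:
drive_tool --pt "0.0101 -0.0111 0 0 0 0" --pt "0.0101 -0.0111 0 0 0 0.009" --pt "0 0 0.025 0 0 0" --pt "0 0 0.025 0 0 0" --pt "0 0 0.025 0 0 0" --pt "0 0 0.015 0 0 0" --pt "0 0 0 0 0 0" --pt "0 0 0 0 0 0"

```text
clock: 2.98
tool_pos: [480.8, 163.0, 140.5]
ee_rot: [[0.991, 0.136, -0.003], [0.136, -0.991, -0.001], [-0.003, 0.001, -1.0]]
wrist_force: [0.1, 0.5, -0.6]
gripper_width: 85.8
grip_force: 0.0
```

Emit:
drive_tool --pt "0.0023 -0.0051 0 0 0 -0.006" --pt "0 0 0 0 0 0" --pt "0 0 0.02 0 0 0" --pt "0 0 0.02 0 0 0" --pt "0 0 0.02 0 0 0" --pt "0 0 0.017 0 0 0" --pt "0 0 0.01 0 0 0" --pt "0 0 0 0 0 0" --pt "0 0 0 0 0 0"

```text
clock: 3.73
tool_pos: [483.8, 169.6, 55.0]
ee_rot: [[0.99, 0.143, 0.001], [0.143, -0.99, 0.0], [0.001, 0.0, -1.0]]
wrist_force: [-0.1, 0.1, -0.3]
gripper_width: 85.5
grip_force: 0.0
```

Emit:
drive_tool --pt "0 0 0 0 0 0" --pt "0 0 0 0 0 0" --pt "0 0 0 0 0 0" --pt "0 0 0 0 0 0" --pt "0 0 0 0 0 0" --pt "0 0 0 0 0 0" --pt "0 0 0 0 0 0" --pt "0 0 0 0 0 0" --fingers 0.06

```text
clock: 4.4
tool_pos: [484.9, 170.0, 56.6]
ee_rot: [[0.99, 0.143, 0.005], [0.143, -0.99, 0.001], [0.005, -0.001, -1.0]]
wrist_force: [1.4, 1.1, 5.9]
gripper_width: 64.9
grip_force: 67.3
```

Run:
```python
from h import *
o=ctrl.get_obs();print(o['clock'],o['tool_pos'],o['gripper_width'],o['grip_force'],o['wrist_force'],sn(o['tool_pos']))
```

```text
4.4 [484.93930803 170.02119989  56.5841729 ] 64.92592538189953 67.30462878069375 [1.41379083 1.11731933 5.88654599] [504.2  99.2]
```

Emit:
drive_tool --pt "0 0 -0.005 0 0 0" --pt "0 0 -0.01 0 0 0" --pt "0 0 -0.02 0 0 0" --pt "-0.01 0 -0.025 0 0 0" --pt "-0.02 0 -0.02 0 0 0" --pt "-0.025 0 0 0 0 0" --pt "-0.025 0.01 0 0 0 0" --pt "-0.02 0.02 0 0 0 0" --pt "-0.01 0.025 0 0 0 0" --pt "-0.009 0.025 0 0 0 0" --pt "0 0.025 0 0 0 0" --pt "0 0.025 0 0 0 0"

```text
clock: 5.4
tool_pos: [382.9, 22.7, 134.1]
ee_rot: [[0.99, 0.144, -0.001], [0.144, -0.99, -0.0], [-0.001, 0.0, -1.0]]
wrist_force: [0.5, -0.5, -2.5]
gripper_width: 64.6
grip_force: 67.8
```

Emit:
drive_tool --pt "0 0.025 0 0 0 0" --pt "0 0.025 0 0 0 0" --pt "0 0.025 0 0 0 0" --pt "0 0.025 0 0 0 0" --pt "0 0.025 0 0 0 0" --pt "0 0.025 0 0 0 0" --pt "0 0.02 0 0 0 0" --pt "0 0.01 0 0 0 0" --pt "0 0 0 0 0 0" --pt "0 0 0 0 0 0" --pt "0 0 0 0 0 0"

```text
clock: 6.32
tool_pos: [409.5, -153.3, 134.0]
ee_rot: [[0.99, 0.144, -0.001], [0.144, -0.99, 0.001], [-0.001, -0.001, -1.0]]
wrist_force: [-0.5, 0.6, -4.0]
gripper_width: 65.3
grip_force: 68.0
```

Run:
```python
from h import *
o=ctrl.get_obs();print(o['clock'],o['tool_pos'],o['gripper_width'],o['grip_force'],o['wrist_force'],sn(o['tool_pos']),o['ee_rot'].round(3).tolist())
d=grab('wrist','w2.png')
e=grab('top','t2.png')
```

```text
6.3167 [ 409.53104124 -153.32583027  134.02895356] 65.26479714223389 68.026719874033 [-0.45605415  0.64127327 -4.01939552] [ 383.5 -210.1] [[0.99, 0.144, -0.001], [0.144, -0.99, 0.001], [-0.001, -0.001, -1.0]]
```

View pics/w2.png

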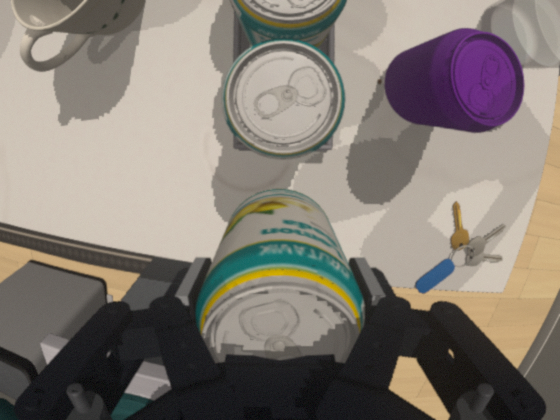

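The held can is upright between the pads. The lip corners are at about (235,150) and (332,160), row can 1 at (285,98), and purple is well clear. Next I check the lateral offset.

Run:
```python
from h import *
o=ctrl.get_obs(); d=cams.get_image('wrist'); print(d['cx'],d['cy'])
im=d['image']
for u,v,z in((235,149,18),(331.5,162,18),(235,70,18),(334,60,18),(285,98,119),(285,158,119)): 
    p=wonz(d,o,u,v,z); print(u,v,p.round(1),sn(p))
g=cv2.cvtColor(im,cv2.COLOR_RGB2GRAY)
for v in(46,50,146,152): print(v,g[v,222:248].tolist(),g[v,318:346].tolist())
cr=im[20:180,190:380]; cv2.imwrite('pics/w2c.png',cv2.resize(cr,None,fx=3.6,fy=3.6,interpolation=cv2.INTER_CUBIC)[:,:,::-1])
```

```text
279.66929572373704 208.54424010268716
235 149 [ 449.9 -110.5   18. ] [ 429.5 -173.5]
331.5 162 [ 450.8 -189.1   18. ] [ 419.2 -251.4]
235 70 [ 513.  -102.1   18. ] [ 493.2 -174.2]
334 60 [ 532.7 -177.8   18. ] [ 501.9 -251.9]
285 98 [ 491.5 -143.3  119. ] [ 466.  -211.9]
285 158 [ 462.5 -147.7  119. ] [ 436.7 -212.1]
46 [133, 133, 133, 132, 133, 131, 130, 132, 132, 131, 127, 104, 87, 85, 86, 81, 71, 66, 61, 67, 74, 73, 71, 71, 71, 73] [75, 74, 71, 72, 71, 72, 72, 71, 65, 64, 68, 81, 96, 103, 106, 109, 126, 153, 167, 167, 169, 169, 169, 166, 171, 170, 171, 169]
50 [132, 131, 131, 132, 130, 133, 132, 132, 132, 131, 123, 106, 89, 83, 83, 78, 72, 65, 66, 68, 71, 73, 80, 96, 119, 137] [88, 87, 82, 74, 71, 70, 72, 69, 68, 65, 71, 84, 99, 106, 107, 108, 132, 162, 169, 170, 169, 169, 170, 169, 170, 168, 168, 169]
146 [168, 147, 136, 135, 135, 138, 136, 136, 135, 136, 128, 106, 86, 86, 85, 86, 86, 85, 85, 86, 87, 83, 85, 91, 96, 101] [66, 62, 69, 88, 107, 120, 123, 127, 127, 124, 124, 125, 122, 122, 147, 176, 184, 181, 188, 192, 196, 195, 194, 195, 188, 182, 176, 177]
152 [143, 139, 134, 136, 135, 134, 137, 135, 135, 134, 134, 136, 135, 134, 137, 136, 133, 135, 134, 133, 134, 132, 133, 132, 131, 131] [108, 111, 113, 111, 106, 114, 121, 129, 150, 165, 173, 173, 172, 173, 174, 173, 173, 174, 174, 174, 173, 175, 172, 173, 172, 173, 172, 174]
```

View pics/w2c.png

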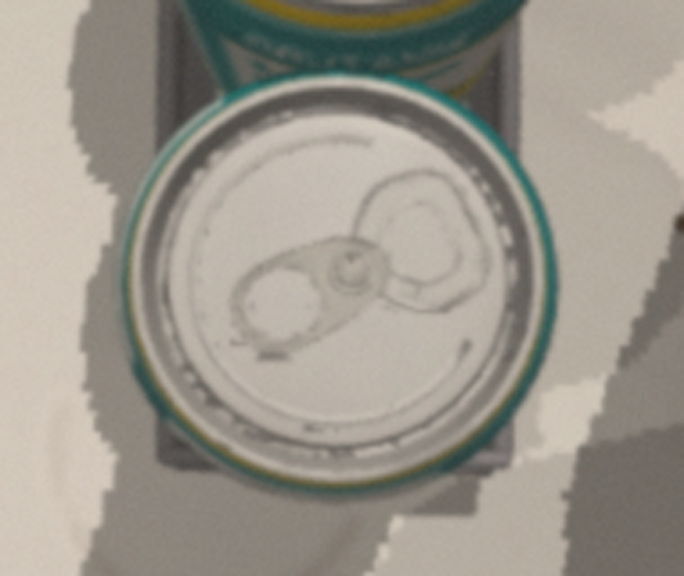

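Run:
```python
from h import *
o=ctrl.get_obs(); im=cv2.imread('pics/w2.png'); d=cams.get_image('wrist')
h=cv2.cvtColor(im,cv2.COLOR_BGR2HSV)
m=((h[...,0]>75)&(h[...,0]<100)&(h[...,1]>90)&(h[...,2]>60))
for v in(244,250,256,262,270,280):
    x=np.where(m[v,180:380])[0]+180
    if len(x): print(v,x.min(),x.max(),(x.min()+x.max())/2,d['cx'])
print(sn(wonz(d,o,281,262,180)),sn(o['tool_pos']))
```

```text
244 256 328 292.0 279.66929572373704
250 240 320 280.0 279.66929572373704
256 228 331 279.5 279.66929572373704
262 221 339 280.0 279.66929572373704
270 213 347 280.0 279.66929572373704
280 206 355 280.5 279.66929572373704
[ 411.1 -210.1] [ 383.8 -210.2]
```

Emit:
drive_tool --pt "0 0.0024 0.01 0 0 0" --pt "0 0 0.015 0 0 0" --pt "0 0 0.0155 0 0 0" --pt "0 0 0.01 0 0 0" --pt "0.003 0 0 0 0 0" --pt "0.003 0 0 0 0 0" --pt "0.003 0 0 0 0 0" --pt "0.003 0 0 0 0 0" --pt "0 0 0 0 0 0" --pt "0 0 0 0 0 0"

```text
clock: 7.35
tool_pos: [422.9, -155.3, 84.6]
ee_rot: [[0.99, 0.144, 0.001], [0.144, -0.99, -0.001], [0.001, 0.001, -1.0]]
wrist_force: [0.3, 0.3, -3.8]
gripper_width: 64.8
grip_force: 67.9
```

Emit:
drive_tool --pt "0.002 0 0 0 0 0" --pt "0.002 0 0 0 0 0" --pt "0.002 0 0 0 0 0" --pt "0 0 0 0 0 0"

```text
clock: 7.68
tool_pos: [428.5, -154.2, 83.9]
ee_rot: [[0.99, 0.143, 0.001], [0.143, -0.99, -0.0], [0.0, 0.0, -1.0]]
wrist_force: [-0.2, -0.5, -4.2]
gripper_width: 64.9
grip_force: 67.9
```

Emit:
drive_tool --pt "0.002 -0.001 0 0 0 0" --pt "0.002 0 0 0 0 0" --pt "0.002 0 0 0 0 0" --pt "0.002 0 0 0 0 0" --pt "0 0 0 0 0 0"

```text
clock: 8.1
tool_pos: [434.2, -152.3, 83.8]
ee_rot: [[0.99, 0.143, -0.005], [0.143, -0.99, -0.001], [-0.005, -0.0, -1.0]]
wrist_force: [-5.8, -0.9, -0.5]
gripper_width: 64.9
grip_force: 68.0
```

```bash
cat > s.py <<'E'
from h import *
o=ctrl.get_obs();F=o['wrist_force'];print(o['clock'],sn(o['tool_pos']),o['tool_pos'][2].round(1),'F',sn(F),F[2].round(1),o['gripper_width'].round(1),o['ee_rot'].round(3).tolist(),o['torque'].round(2))
E
python3 s.py
```

```text
Traceback (most recent call last):
  File "s.py", line 2, in <module>
    o=ctrl.get_obs();F=o['wrist_force'];print(o['clock'],sn(o['tool_pos']),o['tool_pos'][2].round(1),'F',sn(F),F[2].round(1),o['gripper_width'].round(1),o['ee_rot'].round(3).tolist(),o['torque'].round(2))
                                                                                                                             ^^^^^^^^^^^^^^^^^^^^^^^^
AttributeError: 'float' object has no attribute 'round'
```

Emit:
drive_tool --pt "0.003 0 0 0 0 0" --pt "0.004 0 0 0 0 0" --pt "0.004 0 0 0 0 0" --pt "0.004 0 0 0 0 0" --pt "0.004 0 0 0 0 0" --pt "0.004 0 0 0 0 0" --pt "0.003 0 0 0 0 0" --pt "0 0 0 0 0 0"

```text
clock: 8.77
tool_pos: [460.1, -148.6, 83.7]
ee_rot: [[0.99, 0.143, -0.004], [0.143, -0.99, -0.0], [-0.004, -0.0, -1.0]]
wrist_force: [-4.8, -0.8, -0.2]
gripper_width: 64.7
grip_force: 68.1
```

```bash
sed -i "s/o\['gripper_width'\].round(1)/o['gripper_width']/" s.py; python3 s.py; python3 -c "
from h import *
grab('wrist','w3.png')"
```

```text
8.7667 [ 434.3 -212.6] 83.7 F [-4.9 -0.1] -0.2 64.73935307675592 [[0.99, 0.143, -0.004], [0.143, -0.99, -0.0], [-0.004, -0.0, -1.0]] [-0.05  0.74 -0.04]
```

View pics/w3.png

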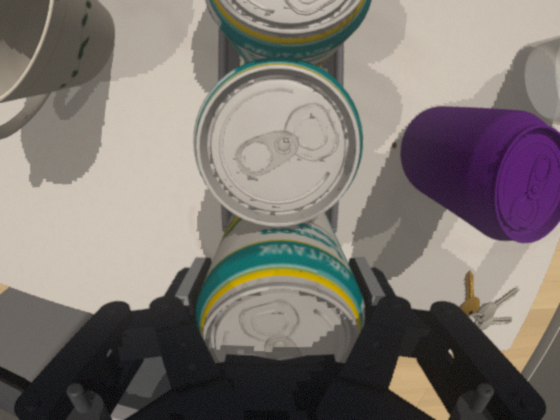

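The row can (279,143) and the held can (280) are in line, and the row is sliding with 5 N. Carrying on.

Emit:
drive_tool --pt "0.003 0 0 0 0 0" --pt "0.004 0 0 0 0 0" --pt "0.004 0 0 0 0 0" --pt "0.004 0 0 0 0 0" --pt "0.004 0 0 0 0 0" --pt "0.004 0 0 0 0 0" --pt "0.004 0 0 0 0 0" --pt "0.003 0 0 0 0 0" --pt "0.002 0 0 0 0 0" --pt "0 0 0 0 0 0"

```text
clock: 9.65
tool_pos: [491.4, -144.0, 83.7]
ee_rot: [[0.99, 0.143, -0.005], [0.143, -0.99, -0.0], [-0.005, -0.0, -1.0]]
wrist_force: [-6.7, -0.9, 0.2]
gripper_width: 65.0
grip_force: 68.1
```

```bash
python3 s.py
```

```text
9.65 [ 465.8 -212.5] 83.7 F [-6.7  0.1] 0.2 64.98081805210619 [[0.99, 0.143, -0.005], [0.143, -0.99, -0.0], [-0.005, -0.0, -1.0]] [-0.13  0.86  0.02]
```

Now slow steps towards the stop.

Emit:
drive_tool --pt "0.001 0 0 0 0 0" --pt "0.001 0 0 0 0 0" --pt "0.001 0 0 0 0 0" --pt "0.001 0 0 0 0 0" --pt "0.001 0 0 0 0 0" --pt "0.001 0 0 0 0 0" --pt "0 0 0 0 0 0"

```text
clock: 10.23
tool_pos: [496.9, -143.2, 83.7]
ee_rot: [[0.99, 0.143, -0.006], [0.143, -0.99, -0.0], [-0.006, -0.0, -1.0]]
wrist_force: [-6.6, -0.7, 1.1]
gripper_width: 64.9
grip_force: 68.1
```

Emit:
drive_tool --pt "0.0007 0 0 0 0 0" --pt "0.0007 0 0 0 0 0" --pt "0.0006 0 0 0 0 0" --pt "0 0 0 0 0 0"

```text
clock: 10.57
tool_pos: [498.7, -142.9, 83.7]
ee_rot: [[0.99, 0.143, -0.006], [0.143, -0.99, -0.0], [-0.006, -0.0, -1.0]]
wrist_force: [-7.4, -1.0, 1.2]
gripper_width: 64.9
grip_force: 68.1
```

Emit:
drive_tool --pt "0.0007 0 0 0 0 0" --pt "0.0007 0 0 0 0 0" --pt "0.0006 0 0 0 0 0" --pt "0 0 0 0 0 0"

```text
clock: 10.9
tool_pos: [500.3, -142.7, 83.7]
ee_rot: [[0.99, 0.143, -0.007], [0.143, -0.99, -0.001], [-0.007, -0.001, -1.0]]
wrist_force: [-9.8, -0.7, 0.9]
gripper_width: 65.1
grip_force: 68.1
```

Emit:
drive_tool --pt "0.0007 0 0 0 0 0" --pt "0.0007 0 0 0 0 0" --pt "0 0 0 0 0 0"

```text
clock: 11.15
tool_pos: [500.4, -142.7, 83.8]
ee_rot: [[0.99, 0.143, -0.011], [0.143, -0.99, -0.001], [-0.011, -0.001, -1.0]]
wrist_force: [-14.2, -1.3, 3.8]
gripper_width: 64.9
grip_force: 68.3
```

Emit:
drive_tool --pt "0.0004 0 0 0 0 0" --pt "0 0 0 0 0 0" --pt "0 0 0 0 0 0"

```text
clock: 11.4
tool_pos: [500.4, -142.7, 83.8]
ee_rot: [[0.99, 0.143, -0.011], [0.143, -0.99, -0.001], [-0.011, -0.001, -1.0]]
wrist_force: [-13.8, -0.7, 5.4]
gripper_width: 64.9
grip_force: 68.3
```

```bash
python3 s.py
```

```text
11.4 [ 475.  -212.5] 83.8 F [-13.7   1.3] 5.4 64.94813365810343 [[0.99, 0.143, -0.011], [0.143, -0.99, -0.001], [-0.011, -0.001, -1.0]] [-0.24  2.08  0.01]
```

Stop felt firmly: the tool halted at s≈475 while force rose from 7 to 14 N. I'll ease a little and lower.

Emit:
drive_tool --pt "-0.0005 0 0 0 0 0" --pt "-0.0005 0 0 0 0 0" --pt "0 0 0.002 0 0 0" --pt "0 0 0.003 0 0 0" --pt "0 0 0.003 0 0 0" --pt "0 0 0 0 0 0"

```text
clock: 11.9
tool_pos: [500.3, -142.8, 75.1]
ee_rot: [[0.99, 0.143, -0.009], [0.143, -0.99, -0.001], [-0.009, -0.001, -1.0]]
wrist_force: [-10.3, -1.7, 1.6]
gripper_width: 64.6
grip_force: 68.4
```

```bash
python3 s.py
```

```text
11.9 [ 474.8 -212.6] 75.1 F [-10.4  -0.2] 1.6 64.59342332952275 [[0.99, 0.143, -0.009], [0.143, -0.99, -0.001], [-0.009, -0.001, -1.0]] [-0.23  1.4   0.01]
```

Emit:
drive_tool --pt "0 0 0.002 0 0 0" --pt "0 0 0.002 0 0 0" --pt "0 0 0.002 0 0 0" --pt "0 0 0 0 0 0"

```text
clock: 12.23
tool_pos: [500.2, -142.8, 69.3]
ee_rot: [[0.99, 0.143, -0.009], [0.143, -0.99, -0.001], [-0.009, -0.0, -1.0]]
wrist_force: [-12.0, -2.2, 0.8]
gripper_width: 64.6
grip_force: 68.4
```

Emit:
drive_tool --pt "0 0 0.0015 0 0 0" --pt "0 0 0.0015 0 0 0" --pt "0 0 0 0 0 0"

```text
clock: 12.48
tool_pos: [500.2, -142.9, 66.4]
ee_rot: [[0.99, 0.143, -0.009], [0.143, -0.99, -0.001], [-0.009, -0.0, -1.0]]
wrist_force: [-11.5, -1.0, 1.8]
gripper_width: 64.7
grip_force: 68.4
```

Emit:
drive_tool --pt "0 0 0.0015 0 0 0" --pt "0 0 0.0015 0 0 0" --pt "0 0 0.001 0 0 0" --pt "0 0 0 0 0 0"

```text
clock: 12.82
tool_pos: [500.2, -142.9, 62.5]
ee_rot: [[0.99, 0.143, -0.009], [0.143, -0.99, -0.001], [-0.009, -0.0, -1.0]]
wrist_force: [-11.6, -1.7, 2.2]
gripper_width: 65.0
grip_force: 68.5
```

Emit:
drive_tool --pt "0 0 0.0008 0 0 0" --pt "0 0 0.0007 0 0 0" --pt "0 0 0 0 0 0"

```text
clock: 13.07
tool_pos: [500.2, -142.9, 61.1]
ee_rot: [[0.99, 0.143, -0.009], [0.143, -0.99, -0.001], [-0.009, -0.0, -1.0]]
wrist_force: [-11.9, -2.5, 3.1]
gripper_width: 64.9
grip_force: 68.5
```

Emit:
drive_tool --pt "-0.0007 0 0.0004 0 0 0" --pt "-0.0007 0 0.0004 0 0 0" --pt "0 0 0 0 0 0"

```text
clock: 13.32
tool_pos: [500.2, -142.9, 60.6]
ee_rot: [[0.99, 0.143, -0.006], [0.143, -0.99, -0.001], [-0.006, -0.0, -1.0]]
wrist_force: [-9.1, -1.3, 1.8]
gripper_width: 64.5
grip_force: 68.5
```

Emit:
drive_tool --pt "0 0 0.0005 0 0 0" --pt "0 0 0.0005 0 0 0" --pt "0 0 0 0 0 0"

```text
clock: 13.57
tool_pos: [500.2, -143.0, 60.6]
ee_rot: [[0.99, 0.143, -0.006], [0.143, -0.99, -0.001], [-0.006, 0.0, -1.0]]
wrist_force: [-10.9, -0.4, 6.1]
gripper_width: 64.3
grip_force: 68.7
```

The can stands on the tray floor (z stays at 60.6 and the vertical force rises). Now I ease it forward with the row following until the lip takes the load.

Emit:
drive_tool --pt "-0.0005 0 -0.0005 0 0 0" --pt "-0.0007 0 0 0 0 0" --pt "-0.0007 0 0 0 0 0" --pt "0 0 0 0 0 0"

```text
clock: 13.9
tool_pos: [500.2, -143.0, 60.6]
ee_rot: [[0.99, 0.143, -0.001], [0.143, -0.99, -0.001], [-0.001, 0.0, -1.0]]
wrist_force: [-5.0, -0.5, 0.8]
gripper_width: 64.5
grip_force: 68.4
```

Emit:
drive_tool --pt "-0.0007 0 0 0 0 0" --pt "-0.0007 0 0 0 0 0" --pt "0 0 0 0 0 0"

```text
clock: 14.15
tool_pos: [500.0, -143.0, 60.6]
ee_rot: [[0.99, 0.143, 0.002], [0.143, -0.99, -0.0], [0.002, 0.001, -1.0]]
wrist_force: [-2.2, 0.8, 3.1]
gripper_width: 64.7
grip_force: 68.4
```

Emit:
drive_tool --pt "-0.0007 0 0 0 0 0" --pt "-0.0007 0 0 0 0 0" --pt "0 0 0 0 0 0"

```text
clock: 14.4
tool_pos: [498.6, -143.3, 60.5]
ee_rot: [[0.99, 0.143, 0.002], [0.143, -0.99, -0.001], [0.002, 0.001, -1.0]]
wrist_force: [-1.3, 0.2, 2.7]
gripper_width: 64.9
grip_force: 68.4
```

Emit:
drive_tool --pt "-0.0007 0 0 0 0 0" --pt "-0.0007 0 0 0 0 0" --pt "0 0 0 0 0 0"

```text
clock: 14.65
tool_pos: [497.0, -143.6, 60.5]
ee_rot: [[0.99, 0.143, 0.001], [0.143, -0.99, -0.001], [0.001, 0.001, -1.0]]
wrist_force: [0.4, 0.1, 3.5]
gripper_width: 65.0
grip_force: 68.4
```

Emit:
drive_tool --pt "-0.0007 0 0 0 0 0" --pt "-0.0007 0 0 0 0 0" --pt "0 0 0 0 0 0"

```text
clock: 14.9
tool_pos: [495.5, -143.8, 60.5]
ee_rot: [[0.99, 0.143, 0.001], [0.143, -0.99, -0.001], [0.001, 0.001, -1.0]]
wrist_force: [-1.1, 1.1, 5.1]
gripper_width: 64.7
grip_force: 68.5
```

Emit:
drive_tool --pt "-0.0005 0 0 0 0 0" --pt "-0.0005 0 0 0 0 0" --pt "0 0 0 0 0 0"

```text
clock: 15.15
tool_pos: [494.6, -143.9, 60.5]
ee_rot: [[0.99, 0.143, 0.001], [0.143, -0.99, -0.001], [0.001, 0.001, -1.0]]
wrist_force: [1.1, 0.1, 5.6]
gripper_width: 64.9
grip_force: 68.6
```

```bash
python3 -c "
from h import *
d=grab('wrist','w4.png')
cv2.imwrite('pics/w4c.png',cv2.resize(d['image'][80:360,160:400],None,fx=2.1,fy=2.1,interpolation=cv2.INTER_CUBIC)[:,:,::-1])"; python3 s.py
```

```text
15.2 [ 469.  -212.9] 60.5 F [-0.1 -0.1] 6.0 64.61254875896634 [[0.99, 0.143, 0.001], [0.143, -0.99, -0.001], [0.001, 0.001, -1.0]] [-0.22 -0.11  0.03]
```

View pics/w4c.png

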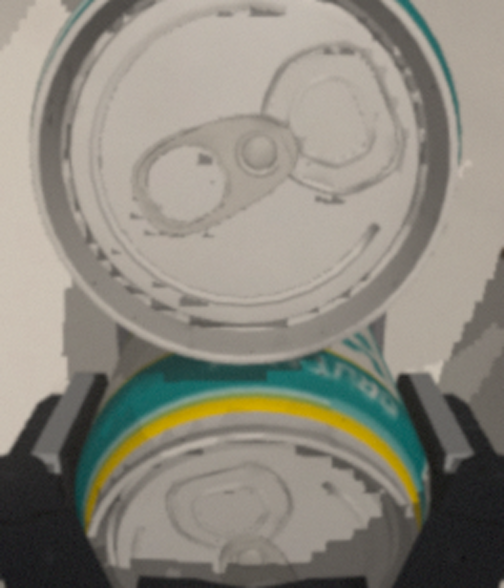

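The rims' gap (crop y 360 to 435, about 12 mm) matches touching bodies, so the row is following. I continue forward until the lip is felt.

Emit:
drive_tool --pt "-0.0005 0 -0.0005 0 0 0" --pt "-0.0005 0 0 0 0 0" --pt "-0.0005 0 0 0 0 0" --pt "0 0 0 0 0 0"

```text
clock: 15.53
tool_pos: [493.9, -143.9, 60.6]
ee_rot: [[0.99, 0.143, 0.003], [0.143, -0.99, -0.0], [0.003, 0.001, -1.0]]
wrist_force: [5.2, 0.2, 0.7]
gripper_width: 64.9
grip_force: 68.5
```

Emit:
drive_tool --pt "-0.0005 0 0 0 0 0" --pt "-0.0005 0 0 0 0 0" --pt "0 0 0 0 0 0"

```text
clock: 15.78
tool_pos: [493.7, -144.0, 60.7]
ee_rot: [[0.99, 0.143, 0.005], [0.143, -0.99, 0.0], [0.005, 0.001, -1.0]]
wrist_force: [5.9, 0.7, -0.8]
gripper_width: 64.8
grip_force: 68.4
```

Lip reached (force is now +5.9 N). Ease and release.

Emit:
drive_tool --pt "0.0006 0 0.0002 0 0 0" --pt "0.0006 0 0 0 0 0" --pt "0 0 0 0 0 0"

```text
clock: 16.03
tool_pos: [493.8, -143.9, 60.6]
ee_rot: [[0.99, 0.143, 0.002], [0.143, -0.99, -0.0], [0.002, 0.001, -1.0]]
wrist_force: [4.7, -0.8, 2.0]
gripper_width: 64.9
grip_force: 68.4
```

Emit:
drive_tool --pt "0 0 0 0 0 0" --pt "0 0 0 0 0 0" --pt "0 0 0 0 0 0" --pt "0 0 0 0 0 0" --pt "0 0 0 0 0 0" --pt "0 0 0 0 0 0" --pt "0 0 0 0 0 0" --pt "0 0 0 0 0 0" --fingers 0.0854

```text
clock: 16.7
tool_pos: [492.8, -143.9, 60.3]
ee_rot: [[0.99, 0.143, -0.0], [0.143, -0.99, -0.0], [-0.0, 0.0, -1.0]]
wrist_force: [-0.2, -0.2, -1.2]
gripper_width: 85.3
grip_force: 0.0
```

Emit:
drive_tool --pt "0 0 -0.008 0 0 0" --pt "0 0 -0.015 0 0 0" --pt "0 0 -0.025 0 0 0" --pt "0 0 -0.025 0 0 0" --pt "0 0 -0.025 0 0 0" --pt "0 0 -0.025 0 0 0" --pt "-0.025 0 -0.02 0 0 0" --pt "-0.03 0 0 0 0 0" --pt "-0.03 0 0 0 0 0" --pt "-0.03 0 0 0 0 0" --pt "-0.03 0 0 0 0 0" --pt "0 0 0 0 0 0"

```text
clock: 17.7
tool_pos: [345.8, -164.8, 204.1]
ee_rot: [[0.99, 0.14, -0.001], [0.14, -0.99, -0.002], [-0.001, 0.001, -1.0]]
wrist_force: [0.2, -0.2, 0.8]
gripper_width: 85.4
grip_force: 0.0
```

```bash
python3 s.py; python3 -c "
from h import *
o=ctrl.get_obs();d=grab('wrist','w5.png');e=grab('top','t5.png')
a=cv2.resize(d['image'],(400,300));b=cv2.resize(e['image'][100:280,170:410],(400,300))
c=grab('scene','s5.png');c=cv2.resize(c['image'][120:240,220:380],(400,300))
cv2.imwrite('pics/f.png',np.hstack([np.vstack([a,b]),np.vstack([c,0*c])])[:,:,::-1])"
```

```text
17.7 [ 318.8 -212.4] 204.1 F [ 0.2 -0.2] 0.8 85.36533150361485 [[0.99, 0.14, -0.001], [0.14, -0.99, -0.002], [-0.001, 0.001, -1.0]] [ 0.01 -0.05 -0.  ]
```

View pics/f.png

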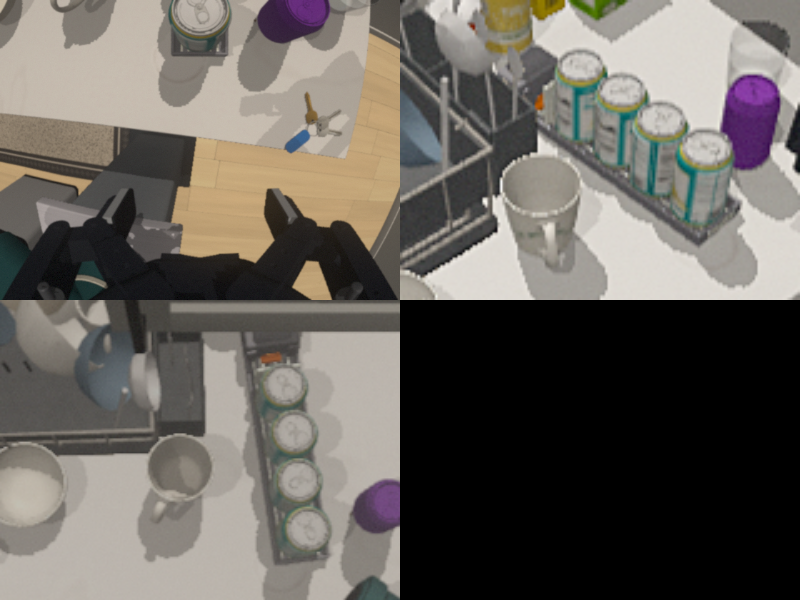

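Four cans stand upright and evenly spaced (top-view crop rows 530, 482, 433, 386), the first at the lip, with the mug, bowl and purple can unmoved. Handing in.

```bash
python3 -c "
from bench import ctrl
print(ctrl.sign_off())"
```

```text
the job is handed in; nothing more can be done
None
```

The job is handed in: I pressed the row back onto the pusher's stop at about 14 N and set the new can down behind the lip. All four cans stand upright in one closed-up row, and the arm was clear of everything at about 18 s.

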